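Load a badge shell into the press

TASK

Nudge the loose tin shell along the press's loading shelf, without lifting it, until it drops in and lies flat in the round pocket of the die; it is thin tin, so only a light touch. Then push the slide plate by its red knob, gently, all the way in to its end stop, so that the shell stands under the ram. Leave the yellow badge on the shelf and everything else where it is, and let go.

Things in the scene. Friction and masses are not known exactly. Their poses are not given: they have to be found in the camera images.
- press: black hand badge press, fixed on the table, base 300 x 365 mm. Origin on the table under the middle of the die seat when the slide plate is fully out. Its +y is the way the slide plate goes in, its +x the side away from the robot (at yaw 0), +z up. In this frame the slide plate covers x -50 to 50 mm and a fixed guide x 52 to 68, tops flush with the loading shelf.
- shelf (a point): middle of the top of the dark, flat loading shelf on the robot's side of the press: 36 mm above the table, flush with the slide plate's top. In the press's frame it covers x -170 to -52 mm and y -125 to +85 mm (this point: -111, -20). Nothing stands over shelf or slide plate at y below +95 mm.
- ram (a point): centre of the underside of the ram's upper die (72 mm diameter), 72 mm above the table, over x 0, y +135 mm of the press. The press's column is at x 74 to 126, y 98 to 172, 215 mm high; its head spans x -34 to 126, y 100 to 170 from 135 mm up; a red-gripped lever rises from the head toward +y to 350 mm.
- slideplate (a joint): how far the slide plate has been pushed in along the press's +y (m): 0 fully out, 0.135 against the rigid end stop (fully home). Starts 0 to 0.015. It moves with about 4 N of friction and stays where it is left. More than 30 N on the plate, the die or the knob strains the stop.
- knob (a point): middle of the red knob on the slide plate, 62 mm above the table, 125 mm from the seat's middle toward the press's -y. Knob 25 mm diameter, from 50 to 74 mm above the table, on a 12 mm stem that stands on the plate. It moves with the slide plate; push it toward the press's +y from its -y side.
- seat (a point): middle of the round die seat (87 mm hole) in the slide plate, at the plate's top (36 mm above the table); moves with the plate. The bright die in it is a 76 mm ring, rim flush, with a pocket of 62 mm diameter, 3.5 mm deep. It is clamped where the setter left it, up to 4.5 mm off this point in the press's x and as much in y (an uneven gap round it); this is not measured and must be felt out. It does not give.
- shell: the loose badge shell, bright tin, 58 mm diameter, straight skirt 7 mm high, slightly domed top (8.6 mm), 11 to 17 g. Origin at the centre of its underside, z up. Starts flat on the loading shelf. In the pocket its underside is 3.5 mm below the shelf's level and its skirt stands 3.5 mm proud of it. It dents under more than 12 N.
- badge: finished yellow badge, 58 mm diameter, 7.6 mm high, lying on the loading shelf; a bystander. Origin at the centre of its underside.
- red_tin: open red tin, 92 mm diameter, 42 mm high, bystander; origin at the centre of its underside.
- pen_cup: white cup of pens, 76 mm diameter, 165 mm high with the pens, bystander; origin at the centre of its underside.
- green_bowl: green plastic bowl, 110 mm diameter, 50 mm high, bystander; origin at the centre of its underside.
- screwdriver: screwdriver, 170 mm long, lying on the table, bystander; origin under its middle.
Mind the look-alikes: they are no part of the job. Of the things that look like the shell, the smallest one is meant.

How it is judged:
On the way, in this order (a step that is already met when the one before it is completed fails the run):
1. the shell lies flat in the die's pocket while the slide plate is still out (z of shell in the frame of seat below -0.0025 m and angle between shell's own z axis and vertical below 0.03 rad and horizontal distance between shell and seat below 0.01 m and value of joint slideplate below 0.03 m), for 0.3 s.
2. the slide plate is home with the shell still in the pocket (value of joint slideplate above 0.1325 m and z of shell in the frame of seat below -0.0025 m and angle between shell's own z axis and vertical below 0.03 rad and horizontal distance between shell and seat below 0.01 m), for 0.2 s.
At the end, for the whole second after the job is handed in: The shell lies at rest in the die's pocket (underside at least 2.5 mm below the shelf level, tilted less than 0.03 rad, within 10 mm of the seat's middle) and the slide plate is within 2.5 mm of its end stop (all of step 2 and linear speed of shell below 0.01 m/s); the robot touches nothing.
It fails at once if the shell is touched with more than 12 N (contact force between the fingers and shell above 12 N).
It fails at once if the shell is lifted more than 10 mm off the shelf (z of shell in the frame of press above 0.046 m).
It fails at once if the slide plate is pushed with more than 30 N (contact force between the fingers and slideplate above 30 N).
It fails at once if the yellow badge is moved more than 15 mm (distance of badge from where it was at the start of the episode above 0.015 m).
It fails at once if a bystander is moved more than 20 mm (distance of any of red_tin, pen_cup, green_bowl, screwdriver from where it was at the start of the episode above 0.02 m).
It also fails if it takes over 64 s, if anything falls off the work surface, if the arm or the gripper's body presses on something with over 40 N, if the wrist force passes 120 N, or if a joint passes its speed limit or range.

ROBOT

A 6-joint arm with a two-finger parallel gripper is mounted at the origin on the work surface. World frame = base frame: x ahead of the robot, y to its left, z up, the work surface at z = 0. Lengths are in m, angles in rad, forces in N, time in s.
With the tool pointing down it reaches from about 0.25 to 0.725 m from the base axis. Payload 4 kg.
Tool frame: the origin (TCP) lies on the centre line of the jaws, within the pads' length; the fingertips stand 8 mm ahead of it and the grasp point (between the pads) lies 11 mm behind it; z points along the fingers, y is the line along which they close (so a half turn about z gives the same grasp; the last joint's range is limited). The gripper opens to 85 mm and grips with 20 to 120 N. Pads are 22 mm wide; open, the fingers measure 114 mm over their backs; the gripper's body (76 mm by 85 mm) begins 54 mm behind the grasp point. The pads swing forward as they close: fully open they stand 13 mm farther back than shut.
Start: joints at [1.286, 0.241, 0.005, 1.335, 0, 1.571], TCP at [0.14, 0.48, 0.239] pointing down, gripper open.
Joint ranges: [-2.72, 2.72], [-1.05, 1.87], [-1.09, 1.28], [-1.99, 2.15], [-1.42, 1.44], [-3.14, 3.14]. Speed limits (rad/s): [2.79, 2.79, 3.14, 3.14, 3.14, 3.14].

INTERFACE

Orientations are given as a unit quaternion [x, y, z, w].
In Python, from station import r gives the robot as it stands.
- The arm moves only by the tool move_arm, never from a script. Its argument "plan" is a list of rows, each an object with "delta_pos": the shift along the world's x, y, z in units of 30 mm (1.0 is 30 mm), a list of three; "rot": the turn, a rotation vector about the world's x, y, z in units of 0.08 rad (1.0 is 0.08 rad), a list of three; "gripper": the opening, from 0 (shut) to 1 (fully open). In form: [{"delta_pos": [tx, ty, tz], "rot": [rx, ry, rz], "gripper": gripper}, ...]. A call has 1 to 10 rows; each row shifts and turns the commanded pose from where the row before left it; what a row does not reach is not made up. A row lasts 1/10 s, in which the tool goes at most 50 mm and 8.59 degrees, less where a joint would pass 70% of its speed; a pose out of reach is approached as far as the arm can. A call with a number of a shift or a turn outside -1 to 1 is refused whole. A call with a gripper value outside its range is refused whole. The fingers move at their own pace and stop on an object; "newtons" is the grip in N (left out, the last holds). Time passes only in rows, so rows that do not move let the fingers close. It gives the time, the measured TCP pose, the force, the opening and the grip force at its end, in the units of the state.
- r.sense(): the state, without advancing time (a new reading comes with each control period).
- r.grab_frame(name): name is "scene" or "top"; returns the picture (384x512x3 uint8, red, green, blue); there is no depth.
- r.camera_model(name): a dict with "mtx" (3x3 intrinsics, pixels), "position" and "attitude" of the camera in the world. Camera axes: x right, y down, z forward; pixel columns grow to the right and rows downward; lengths in m; the calibration is good to about 2 mm. A picture is of the moment at which its call begins. camera_model takes no time and is no camera call.
- r.close_job(): hands the job in; it is judged then, once.
Trained networks look in the newest picture that a camera, given by its name, has taken for a name from the list of things; names that differ only in an ending like _2 or _b are one class to them, and where a whole thing is asked for, a point or a joint stands for the part that bears it (a point fixed in the world has none). Each returns a list of dicts, best first, with "conf" (0 to 1); they miss things now and then, are a little off and sometimes report something else, mostly with a low value. They report only what shows in the picture. A call takes as long as a camera call. They do not tell look-alikes from the thing itself.
- r.outline_of(label, camera): "pixels" (384x512 bool, what is visible of it) and "bbox" ([centre column, centre row, width, height] in pixels, round what is visible of it).
- r.pinpoint(label, camera): "xy" ([column, row] in pixels: a listed point, or the origin of a listed thing).
The state is a dict: "t": time; "joint_pos": joint angles; "joint_vel": joint speeds; "joint_torque": joint torques, N m; "eef_pos": TCP position; "ee_rot": TCP orientation; "wrist_force": force on the tool from outside, world axes, zero at the start; "wrist_torque": the same for the moment, N m; "gripper_width": finger opening in m; "grip_force": force on a finger pad.
Only numpy, scipy, OpenCV 4.12 (cv2) and the standard library are available. Lean on these libraries where they do the work, as an engineer would, in place of code of your own. Each camera call takes 0.05 s, during which the arm holds its last target. There are 200 camera calls.

## Working session

There is one attempt and no reset: what is moved stays moved. The work goes in short steps, Python scripts to look and compute and a tool call to move; the robot and the scene stay as the last step left them, time stands still between calls to the robot, and variables do not carry over. Pictures are saved under pics/ and viewed, at most 10 in all, crops included, and the job is handed in when it is done.

Besides the shell and the picture viewer there is one more tool, called as name(argument=value, ...) on one line, values as JSON. move_arm: Moves the arm, as the interface text tells. Its arguments: {"type":"object","properties":{"plan":{"type":"array","items":{"type":"object","properties":{"delta_pos":{"type":"array","items":{"type":"number","minimum":-1,"maximum":1}},"rot":{"type":"array","items":{"type":"number","minimum":-1,"maximum":1}},"gripper":{"type":"number"}}}},"newtons":{"type":"number"}},"required":["plan"]}

```bash
mkdir -p pics; cat > h.py <<'E'
from station import r
import numpy as np, cv2
from scipy.spatial.transform import Rotation as R
def ray(cam,px,z):
    m=r.camera_model(cam);K=np.array(m["mtx"]);a=m["attitude"]
    Rm=R.from_quat(a).as_matrix() if np.size(a)==4 else np.array(a)
    d=Rm@np.linalg.inv(K)@np.array([px[0],px[1],1.]);p=np.array(m["position"])
    return p+d*(z-p[2])/d[2]
E
python3 - <<'E'
from h import *
for c in("top","scene"):
    im=r.grab_frame(c);cv2.imwrite(f"pics/{c}0.png",im[:,:,::-1])
    m=r.camera_model(c);print(c,m["position"],m["attitude"],m["mtx"][0])
    for l,z in(("shell",.036),("badge",.036),("seat",.036),("knob",.062),("shelf",.036),("press",0),("ram",.072),("red_tin",0),("green_bowl",0),("pen_cup",0),("screwdriver",0)):
        for d in r.pinpoint(l,c):
            print(l,round(d["conf"],2),np.round(d["xy"],1),ray(c,d["xy"],z).round(4))
print(r.sense())
E
```

```text
top [0.30074128 0.0654717  1.14333038] [ 0.7096597  -0.70014684  0.05932935 -0.05155142] [446.61396586   0.         256.9625637 ]
shell 0.94 [301.  203.7] [ 0.4461 -0.0562  0.036 ]
shell 0.88 [365.  131.6] [ 0.6353 -0.2216  0.036 ]
shell 0.87 [366.4 179.5] [ 0.5101 -0.222   0.036 ]
badge 0.7 [254.9 187.8] [0.4847 0.0597 0.036 ]
seat 0.96 [271.4 158.3] [0.5613 0.0187 0.036 ]
seat 0.26 [255.6 187.9] [0.4845 0.0579 0.036 ]
knob 0.89 [320.6 163. ] [ 0.5451 -0.1023  0.062 ]
knob 0.26 [141.2 227.1] [0.3803 0.3329 0.062 ]
shelf 0.7 [272.1 196.7] [0.4627 0.0162 0.036 ]
press 0.56 [270.8 156.9] [0.5735 0.0188 0.    ]
ram 0.88 [222.1 139.4] [0.5988 0.1425 0.072 ]
red_tin 0.92 [143.2 224.7] [0.391  0.3434 0.    ]
green_bowl 0.89 [156.8 137.1] [0.6223 0.3198 0.    ]
green_bowl 0.23 [386.8 247.2] [ 0.342 -0.279  0.   ]
pen_cup 0.59 [383.4 248.7] [ 0.3381 -0.2701  0.    ]
screwdriver 0.64 [109.7 181. ] [0.5031 0.4359 0.    ]
scene [ 0.89068105 -0.7057635   1.00866077] [ 0.90160348  0.23655616 -0.09058548 -0.35063745] [467.55210149   0.         248.79188036]
shell 0.86 [253.2 310.6] [ 0.6474 -0.247
[... 711 characters left out ...]
, 'joint_pos': array([ 1.28599752e+00,  2.40595883e-01,  4.98315175e-03,  1.33523290e+00,
       -2.98233684e-05,  1.57079249e+00]), 'joint_vel': array([-0.00070857,  0.00094029, -0.00246508, -0.00012023,  0.00194396,
        0.00179795]), 'joint_torque': array([-2.90184915e-03, -3.72218621e+01,  2.52693272e+01,  1.21407142e-03,
       -2.59897142e-04,  1.55456098e-05]), 'eef_pos': array([0.14048456, 0.47983584, 0.23930208]), 'ee_rot': array([ 1.41916735e-01,  9.89878598e-01, -2.65208432e-05,  1.12618235e-05]), 'wrist_force': array([-0.52139646,  0.26970635, -0.05482729]), 'wrist_torque': array([-0.02528105, -0.03598865,  0.01528684]), 'grip_force': 0.0, 'gripper_width': 0.08568474859097674}
```

View pics/top0.png

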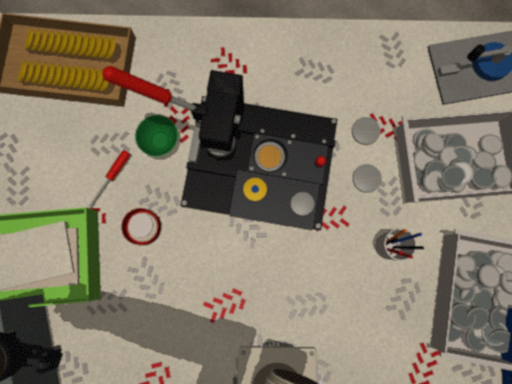

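View pics/scene0.png

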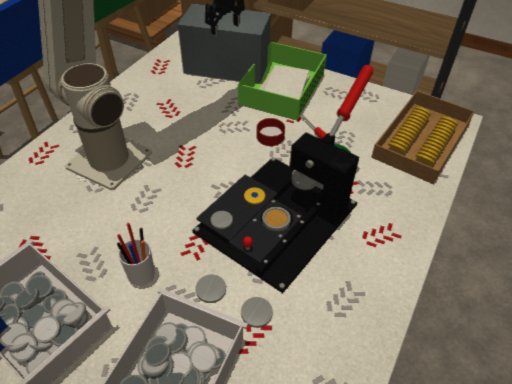

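The shell candidates in the top picture are (301,204) on the shelf, and (365,131) and (366,180) on the bare table. Only the first lies on the loading shelf, and it looks the smallest. I'll confirm that in a crop and fit outlines.

```bash
python3 - <<'E'
from h import *
im=r.grab_frame("top");cv2.imwrite("pics/top1.png",im[:,:,::-1])
cr=im[85:235,175:385];cv2.imwrite("pics/crop1.png",cv2.resize(cr,None,fx=3.8,fy=3.8,interpolation=cv2.INTER_CUBIC)[:,:,::-1])
for l in("shell","seat","knob","badge"):
    for d in r.outline_of(l,"top"):
        p=d["pixels"].astype(np.uint8);c=max(cv2.findContours(p,0,1)[0],key=len)
        if len(c)>5:
            e=cv2.fitEllipse(c);print(l,round(d["conf"],2),np.round(e[0],2),np.round(e[1],1),p.sum())
E
```

```text
shell 0.86 [366.17 178.33] [28.1 28.6] 671
shell 0.62 [235.6  149.59] [127.8 250.9] 17339
shell 0.59 [301.65 203.17] [21.5 22.2] 405
shell 0.55 [364.79 130.76] [26.6 27. ] 599
seat 0.85 [287.44 158.77] [43.7 90.1] 2947
knob 0.92 [287.58 158.8 ] [42.7 90. ] 2870
badge 0.96 [254.32 189.74] [21.9 23.7] 439
```

View pics/crop1.png

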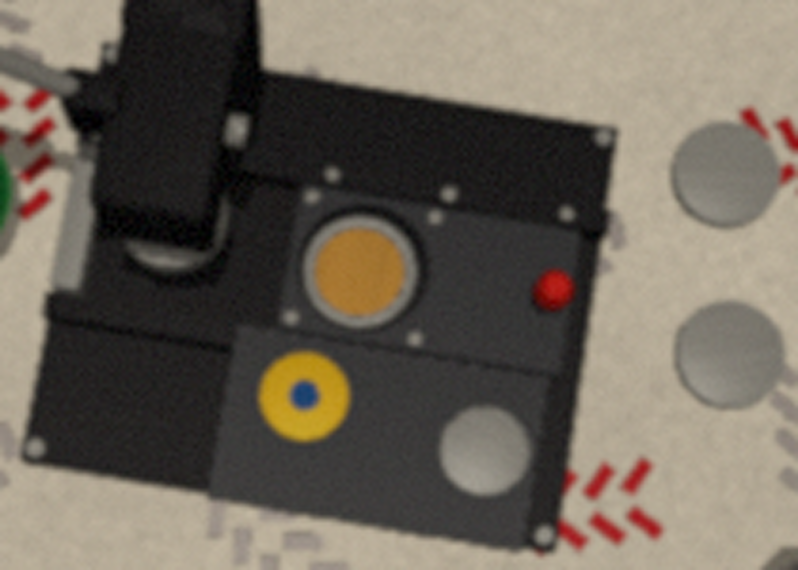

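The crop confirms it. The shell on the shelf, crop (485,450) = top (301,203), is about 22 px across, while the two on the table are about 28 px. The die's orange pocket is at crop (360,272), the red knob at (553,290) and the badge at (305,396). Next I'll get the centres by colour and the yaw from the edges, while starting the approach.

```bash
cat >> h.py <<'E'
def blob(im,f,box):
    a=im.astype(float);m=f(a)
    k=np.zeros(m.shape,bool);k[box[1]:box[3],box[0]:box[2]]=1
    n,lab,st,ce=cv2.connectedComponentsWithStats((m&k).astype(np.uint8))
    if n<2:return None,0
    i=1+np.argmax(st[1:,4]);return ce[i],st[i,4]
orange=lambda a:(a[...,0]-a[...,2]>60)&(a[...,1]>80)
red=lambda a:(a[...,0]>90)&(a[...,1]<60)
grey=lambda a:(a.min(-1)>85)
E
python3 - <<'E'
from h import *
im=cv2.imread("pics/top1.png")[:,:,::-1]
for n,f,b,z in(("pocket",orange,(255,140,290,175),.036),("knob",red,(310,150,330,175),.064),("shell",grey,(285,190,315,218),.044),("badge",orange,(240,173,270,205),.043)):
    c,s=blob(im,f,b);print(n,c.round(2),s,ray("top",c,z).round(4))
# shell top radius & seat dark gap: screws (crop px)
for n,c in(("corner A",(604,136)),("corner B",(544,535)),("corner C",(36,447)),("plate s1",(313,195)),("plate s2",(436,216)),("plate s3",(291,317)),("plate s4",(416,338)),("shelf tl",(240,326)),("shelf tr",(550,374)),("shelf br",(525,545)),("shelf bl",(210,493))):
    p=(c[0]/3.8+175-.37,c[1]/3.8+85-.37);print(n,ray("top",p,.036).round(4))
E
```

```text
pocket [269.15 156.11] 422 [0.5669 0.0245 0.036 ]
knob [320.67 160.45] 75 [ 0.5511 -0.1023  0.064 ]
shell [301.99 203.33] 429 [ 0.446  -0.0578  0.044 ]
badge [254.62 188.87] 398 [0.4808 0.0603 0.043 ]
corner A [ 0.6639 -0.141   0.036 ]
corner B [ 0.3922 -0.0978  0.036 ]
corner C [0.4456 0.2358 0.036 ]
plate s1 [0.6194 0.0561 0.036 ]
plate s2 [ 0.6061 -0.0269  0.036 ]
plate s3 [0.5352 0.0697 0.036 ]
plate s4 [ 0.5222 -0.0137  0.036 ]
shelf tl [0.5286 0.1035 0.036 ]
shelf tr [ 0.4992 -0.1028  0.036 ]
shelf br [ 0.3855 -0.0853  0.036 ]
shelf bl [0.4168 0.121  0.036 ]
```

move_arm(plan=[{"delta_pos": [0.5,-1,0],"rot": [0,0,-1],"gripper": 0.4},{"delta_pos": [0.5,-1,0],"rot": [0,0,-1],"gripper": 0.4},{"delta_pos": [0.5,-1,0],"rot": [0,0,-1],"gripper": 0.4},{"delta_pos": [0.5,-1,0],"rot": [0,0,-1],"gripper": 0.4},{"delta_pos": [0.5,-1,0],"rot": [0,0,-1],"gripper": 0.4},{"delta_pos": [0.5,-1,0],"rot": [0,0,-1],"gripper": 0.4},{"delta_pos": [0.5,-1,0],"rot": [0,0,-1],"gripper": 0.4},{"delta_pos": [0.5,-1,0],"rot": [0,0,-1],"gripper": 0.4},{"delta_pos": [0.5,-1,0],"rot": [0,0,-1],"gripper": 0.4},{"delta_pos": [0.5,-1,0],"rot": [0,0,-1],"gripper": 0.4}])

```text
t: 2.45
eef_pos: [0.2909, 0.1787, 0.2395]
ee_rot: [0.517, 0.856, 0.0, 0.0]
wrist_force: [1.3, -0.3, -0.6]
gripper_width: 0.034
grip_force: 0.0
```

move_arm(plan=[{"delta_pos": [0.184,-0.475,-0.1],"rot": [0,0,-0.96],"gripper": 0.4},{"delta_pos": [0.184,-0.475,-0.1],"rot": [0,0,-0.96],"gripper": 0.4},{"delta_pos": [0.184,-0.475,-0.1],"rot": [0,0,-0.96],"gripper": 0.4},{"delta_pos": [0.184,-0.475,-0.1],"rot": [0,0,-0.96],"gripper": 0.4},{"delta_pos": [0.184,-0.475,-0.1],"rot": [0,0,-0.96],"gripper": 0.4},{"delta_pos": [0.184,-0.475,-0.1],"rot": [0,0,-0.96],"gripper": 0.4},{"delta_pos": [0.184,-0.475,-0.1],"rot": [0,0,-0.96],"gripper": 0.4},{"delta_pos": [0.184,-0.475,-0.1],"rot": [0,0,-0.96],"gripper": 0.4},{"delta_pos": [0.184,-0.475,-0.1],"rot": [0,0,-0.96],"gripper": 0.4},{"delta_pos": [0.184,-0.475,-0.1],"rot": [0,0,-0.96],"gripper": 0.4}])

```text
t: 3.45
eef_pos: [0.3459, 0.0368, 0.2093]
ee_rot: [0.8, 0.599, 0.0, 0.0]
wrist_force: [0.5, 0.2, -0.1]
gripper_width: 0.034
grip_force: 0.0
```

move_arm(plan=[{"delta_pos": [0.184,-0.475,-0.3],"rot": [0,0,-0.96],"gripper": 0.4},{"delta_pos": [0.184,-0.475,-0.3],"rot": [0,0,-0.96],"gripper": 0.4},{"delta_pos": [0.184,-0.475,-0.3],"rot": [0,0,-0.96],"gripper": 0.4},{"delta_pos": [0.184,-0.475,-0.3],"rot": [0,0,-0.96],"gripper": 0.4},{"delta_pos": [0.184,-0.475,-0.3],"rot": [0,0,-0.96],"gripper": 0.4},{"delta_pos": [0.184,-0.475,-0.3],"rot": [0,0,-0.96],"gripper": 0.4},{"delta_pos": [0.184,-0.475,-0.3],"rot": [0,0,-0.96],"gripper": 0.4},{"delta_pos": [0.184,-0.475,-0.3],"rot": [0,0,-0.96],"gripper": 0.4},{"delta_pos": [0.184,-0.475,-0.3],"rot": [0,0,-0.96],"gripper": 0.4},{"delta_pos": [0,0,0],"rot": [0,0,0],"gripper": 0.4}])

```text
t: 4.45
eef_pos: [0.3953, -0.0919, 0.1275]
ee_rot: [0.956, 0.293, -0.001, -0.0]
wrist_force: [0.2, -0.2, -1.1]
gripper_width: 0.0342
grip_force: 0.0
```

move_arm(plan=[{"delta_pos": [0.26,0.9,0],"rot": [0,0,0],"gripper": 0.4},{"delta_pos": [0.26,0.9,0],"rot": [0,0,0],"gripper": 0.4},{"delta_pos": [0.26,0.9,0],"rot": [0,0,0],"gripper": 0.4},{"delta_pos": [0.26,0.9,-0.2],"rot": [0,0,0],"gripper": 0.4},{"delta_pos": [0,0,-0.8],"rot": [0,0,0],"gripper": 0.4},{"delta_pos": [0,0,-0.8],"rot": [0,0,0],"gripper": 0.4},{"delta_pos": [0,0,-0.5],"rot": [0,0,0],"gripper": 0.4},{"delta_pos": [0,0,0],"rot": [0,0,0],"gripper": 0.4},{"delta_pos": [0,0,0],"rot": [0,0,0],"gripper": 0.4}])

```text
t: 5.35
eef_pos: [0.4265, 0.0175, 0.0598]
ee_rot: [0.956, 0.295, -0.0, -0.0]
wrist_force: [-0.4, -0.3, 0.1]
gripper_width: 0.0343
grip_force: 0.0
```

move_arm(plan=[{"delta_pos": [0,0,-0.1],"rot": [0,0,0],"gripper": 0.4},{"delta_pos": [0,0,0],"rot": [0,0,0],"gripper": 0.4}])

```text
t: 5.55
eef_pos: [0.4272, 0.0172, 0.057]
ee_rot: [0.956, 0.294, 0.001, 0.0]
wrist_force: [-0.7, 0.5, -0.2]
gripper_width: 0.034
grip_force: 0.0
```

move_arm(plan=[{"delta_pos": [0,0,-0.05],"rot": [0,0,0],"gripper": 0.4},{"delta_pos": [0,0,0],"rot": [0,0,0],"gripper": 0.4}])

```text
t: 5.75
eef_pos: [0.4268, 0.017, 0.0551]
ee_rot: [0.956, 0.294, 0.0, 0.0]
wrist_force: [-0.5, -0.1, -0.0]
gripper_width: 0.0339
grip_force: 0.0
```

move_arm(plan=[{"delta_pos": [0,0,-0.05],"rot": [0,0,0],"gripper": 0.4},{"delta_pos": [0,0,0],"rot": [0,0,0],"gripper": 0.4}])

```text
t: 5.95
eef_pos: [0.4265, 0.0171, 0.0532]
ee_rot: [0.956, 0.294, -0.0, -0.0]
wrist_force: [-0.2, -0.2, -0.1]
gripper_width: 0.0344
grip_force: 0.0
```

move_arm(plan=[{"delta_pos": [0,0,-0.1],"rot": [0,0,0],"gripper": 0.4},{"delta_pos": [0,0,0],"rot": [0,0,0],"gripper": 0.4}])

```text
t: 6.15
eef_pos: [0.4262, 0.0171, 0.0499]
ee_rot: [0.956, 0.294, -0.0, -0.0]
wrist_force: [0.4, 0.1, 0.2]
gripper_width: 0.034
grip_force: 0.0
```

move_arm(plan=[{"delta_pos": [0,0,-0.05],"rot": [0,0,0],"gripper": 0.4},{"delta_pos": [0,0,0],"rot": [0,0,0],"gripper": 0.4}])

```text
t: 6.35
eef_pos: [0.4264, 0.0171, 0.0486]
ee_rot: [0.956, 0.294, -0.0, -0.0]
wrist_force: [-0.0, 1.0, 1.0]
gripper_width: 0.0341
grip_force: 0.0
```

move_arm(plan=[{"delta_pos": [0,0,-0.05],"rot": [0,0,0],"gripper": 0.4},{"delta_pos": [0,0,0],"rot": [0,0,0],"gripper": 0.4}])

```text
t: 6.55
eef_pos: [0.4265, 0.0171, 0.0471]
ee_rot: [0.956, 0.294, -0.0, -0.0]
wrist_force: [-0.7, -0.7, 0.2]
gripper_width: 0.034
grip_force: 0.0
```

move_arm(plan=[{"delta_pos": [0,0,-0.04],"rot": [0,0,0],"gripper": 0.4},{"delta_pos": [0,0,0],"rot": [0,0,0],"gripper": 0.4}])

```text
t: 6.75
eef_pos: [0.4265, 0.0171, 0.046]
ee_rot: [0.956, 0.294, -0.0, -0.0]
wrist_force: [0.2, 0.8, -0.1]
gripper_width: 0.0341
grip_force: 0.0
```

move_arm(plan=[{"delta_pos": [0,0,-0.04],"rot": [0,0,0],"gripper": 0.4},{"delta_pos": [0,0,0],"rot": [0,0,0],"gripper": 0.4}])

```text
t: 6.95
eef_pos: [0.4265, 0.0171, 0.0448]
ee_rot: [0.956, 0.294, -0.0, -0.0]
wrist_force: [-0.5, 1.2, 0.5]
gripper_width: 0.0342
grip_force: 0.0
```

move_arm(plan=[{"delta_pos": [0,0,-0.04],"rot": [0,0,0],"gripper": 0.4},{"delta_pos": [0,0,0],"rot": [0,0,0],"gripper": 0.4}])

```text
t: 7.15
eef_pos: [0.4265, 0.0171, 0.0436]
ee_rot: [0.956, 0.294, -0.0, -0.0]
wrist_force: [0.3, -0.2, 0.5]
gripper_width: 0.0344
grip_force: 0.0
```

move_arm(plan=[{"delta_pos": [0,0,-0.04],"rot": [0,0,0],"gripper": 0.4},{"delta_pos": [0,0,0],"rot": [0,0,0],"gripper": 0.4}])

```text
t: 7.35
eef_pos: [0.4267, 0.0171, 0.0432]
ee_rot: [0.956, 0.294, 0.0, 0.0]
wrist_force: [-2.3, 0.1, 8.0]
gripper_width: 0.0337
grip_force: 3.6
```

move_arm(plan=[{"delta_pos": [0,0,-0.04],"rot": [0,0,0],"gripper": 0.4},{"delta_pos": [0,0,0],"rot": [0,0,0],"gripper": 0.4}])

```text
t: 7.55
eef_pos: [0.4267, 0.0171, 0.0431]
ee_rot: [0.956, 0.294, 0.0, 0.0]
wrist_force: [-6.3, -0.7, 19.3]
gripper_width: 0.0341
grip_force: 9.3
```

move_arm(plan=[{"delta_pos": [0,0,-0.04],"rot": [0,0,0],"gripper": 0.4},{"delta_pos": [0,0,0],"rot": [0,0,0],"gripper": 0.4}])

```text
t: 7.75
eef_pos: [0.4267, 0.0171, 0.0431]
ee_rot: [0.956, 0.294, 0.001, 0.0]
wrist_force: [-9.5, -0.6, 29.0]
gripper_width: 0.0342
grip_force: 15.0
```

move_arm(plan=[{"delta_pos": [0,0,0.83],"rot": [0,0,0],"gripper": 0.4},{"delta_pos": [-0.25,-0.91,0],"rot": [0,0,0],"gripper": 0.4},{"delta_pos": [-0.25,-0.91,0],"rot": [0,0,0],"gripper": 0.4},{"delta_pos": [-0.25,-0.91,0],"rot": [0,0,0],"gripper": 0.4},{"delta_pos": [-0.25,-0.91,0],"rot": [0,0,0],"gripper": 0.4},{"delta_pos": [0,0,-0.35],"rot": [0,0,0],"gripper": 0.4},{"delta_pos": [0,0,-0.3],"rot": [0,0,0],"gripper": 0.4},{"delta_pos": [0,0,0],"rot": [0,0,0],"gripper": 0.4}])

```text
t: 8.55
eef_pos: [0.3954, -0.0913, 0.0441]
ee_rot: [0.956, 0.295, -0.001, -0.001]
wrist_force: [-0.2, 0.8, -0.4]
gripper_width: 0.0338
grip_force: 0.0
```

```bash
python3 - <<'E'
from h import *
im=r.grab_frame("top");cv2.imwrite("pics/top2.png",im[:,:,::-1])
cv2.imwrite("pics/crop2.png",cv2.resize(im[85:235,175:385],None,fx=3.8,fy=3.8,interpolation=cv2.INTER_CUBIC)[:,:,::-1])
print(blob(im,grey,(285,190,315,218)));s=r.sense();print(s["eef_pos"],s["wrist_force"])
E
```

```text
(array([294.83870968, 201.54032258]), np.int32(124))
[ 0.39577955 -0.09120047  0.04458415] [ 0.0142314  -0.2842898   0.45212707]
```

View pics/crop2.png

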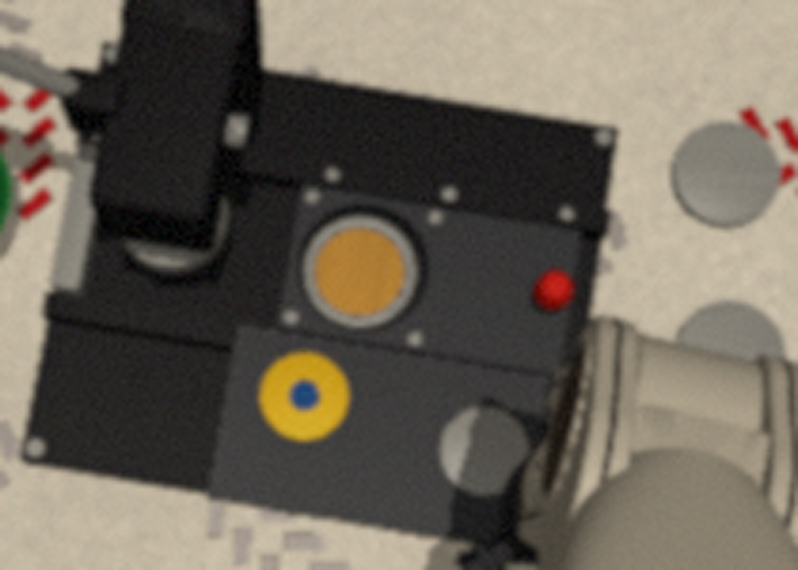

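The view is clear. The gripper tip is at crop (490,550), behind the shell at (485,450), and the path to the pocket at (360,270) is free. I'll push in 4.5 mm rows.

move_arm(plan=[{"delta_pos": [0.124,0.084,0],"rot": [0,0,0],"gripper": 0.4},{"delta_pos": [0.124,0.084,0],"rot": [0,0,0],"gripper": 0.4},{"delta_pos": [0.124,0.084,0],"rot": [0,0,0],"gripper": 0.4},{"delta_pos": [0.124,0.084,0],"rot": [0,0,0],"gripper": 0.4},{"delta_pos": [0.124,0.084,0],"rot": [0,0,0],"gripper": 0.4},{"delta_pos": [0.124,0.084,0],"rot": [0,0,0],"gripper": 0.4},{"delta_pos": [0.124,0.084,0],"rot": [0,0,0],"gripper": 0.4},{"delta_pos": [0.124,0.084,0],"rot": [0,0,0],"gripper": 0.4},{"delta_pos": [0.124,0.084,0],"rot": [0,0,0],"gripper": 0.4},{"delta_pos": [0.124,0.084,0],"rot": [0,0,0],"gripper": 0.4}])

```text
t: 9.6
eef_pos: [0.434, -0.0667, 0.0455]
ee_rot: [0.956, 0.294, -0.0, -0.0]
wrist_force: [-0.2, 0.7, 0.7]
gripper_width: 0.0341
grip_force: 0.1
```

move_arm(plan=[{"delta_pos": [0.124,0.084,0],"rot": [0,0,0],"gripper": 0.4},{"delta_pos": [0.124,0.084,0],"rot": [0,0,0],"gripper": 0.4},{"delta_pos": [0.124,0.084,0],"rot": [0,0,0],"gripper": 0.4},{"delta_pos": [0.124,0.084,0],"rot": [0,0,0],"gripper": 0.4},{"delta_pos": [0.124,0.084,0],"rot": [0,0,0],"gripper": 0.4},{"delta_pos": [0.124,0.084,0],"rot": [0,0,0],"gripper": 0.4},{"delta_pos": [0.124,0.084,0],"rot": [0,0,0],"gripper": 0.4},{"delta_pos": [0.124,0.084,0],"rot": [0,0,0],"gripper": 0.4},{"delta_pos": [0.124,0.084,0],"rot": [0,0,0],"gripper": 0.4},{"delta_pos": [0.124,0.084,0],"rot": [0,0,0],"gripper": 0.4}])

```text
t: 10.6
eef_pos: [0.4713, -0.0415, 0.0455]
ee_rot: [0.956, 0.294, 0.0, -0.0]
wrist_force: [-0.0, -0.4, -0.3]
gripper_width: 0.0337
grip_force: 0.1
```

```bash
python3 - <<'E'
from h import *
im=r.grab_frame("top");a=cv2.resize(im[110:235,225:345],None,fx=3.3,fy=3.3,interpolation=cv2.INTER_CUBIC)
sc=r.grab_frame("scene");b=cv2.resize(sc[150:275,190:310],None,fx=3.3,fy=3.3,interpolation=cv2.INTER_CUBIC)
cv2.imwrite("pics/p3.png",np.hstack([a,b])[:,:,::-1]);print(r.sense()["eef_pos"])
E
```

```text
[ 0.47169374 -0.04139194  0.04557968]
```

View pics/p3.png

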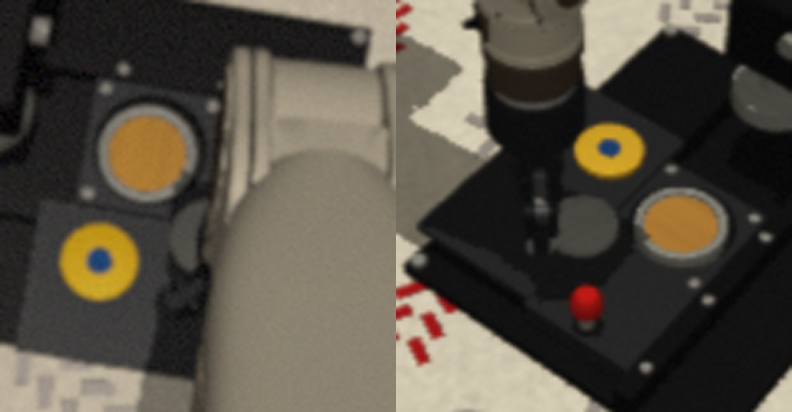

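The shell sits against both fingers at (580,228) in the right-hand half, with the pocket ahead at (683,223). The scene camera sees it well, so I'll fit both there.

```bash
cat >> h.py <<'E'
def look(name):
    sc=r.grab_frame("scene");cv2.imwrite(f"pics/{name}.png",sc[:,:,::-1])
    c,s=blob(sc,orange,(262,200,295,232))
    if c is not None:print("pocket",c.round(2),s,ray("scene",c,.0345).round(4))
    for l in("shell",):
        for d in r.pinpoint(l,"scene"):
            p=ray("scene",d["xy"],.036)
            if p[1]>-.15:print("pin",round(d["conf"],2),np.round(d["xy"],1),p.round(4))
        for d in r.outline_of(l,"scene"):
            b=d["bbox"]
            if b[2]<40 and b[1]<260:
                p=d["pixels"].astype(np.uint8);ct=max(cv2.findContours(p,0,1)[0],key=len)
                e=cv2.fitEllipse(ct);print("ell",round(d["conf"],2),np.round(e[0],1),np.round(e[1],1),ray("scene",e[0],.042).round(4),b)
    s=r.sense();print(s["eef_pos"],s["wrist_force"])
E
python3 -c "
from h import *
look('s4')"
```

```text
pocket [275.87 217.48] 302 [0.5671 0.0231 0.0345]
pin 0.87 [245.7 218.2] [ 0.4984 -0.0199  0.036 ]
ell 0.6 [246.6 218.1] [17.6 19.1] [ 0.5027 -0.0226  0.042 ] [245.5, 216.4, 15.2, 18.3]
[ 0.47080124 -0.04168701  0.04543892] [-1.00583018 -0.03934965  0.41255409]
```

move_arm(plan=[{"delta_pos": [0.123,0.085,0],"rot": [0,0,0],"gripper": 0.4},{"delta_pos": [0.123,0.085,0],"rot": [0,0,0],"gripper": 0.4},{"delta_pos": [0.123,0.085,0],"rot": [0,0,0],"gripper": 0.4},{"delta_pos": [0.123,0.085,0],"rot": [0,0,0],"gripper": 0.4},{"delta_pos": [0.123,0.085,0],"rot": [0,0,0],"gripper": 0.4},{"delta_pos": [0.123,0.085,0],"rot": [0,0,0],"gripper": 0.4},{"delta_pos": [0.123,0.085,0],"rot": [0,0,0],"gripper": 0.4}])

```text
t: 11.55
eef_pos: [0.4971, -0.0236, 0.0455]
ee_rot: [0.956, 0.294, -0.0, 0.0]
wrist_force: [0.2, 0.4, 0.7]
gripper_width: 0.0341
grip_force: 0.1
```

move_arm(plan=[{"delta_pos": [0.123,0.085,0],"rot": [0,0,0],"gripper": 0.4},{"delta_pos": [0.123,0.085,0],"rot": [0,0,0],"gripper": 0.4},{"delta_pos": [0.123,0.085,0],"rot": [0,0,0],"gripper": 0.4},{"delta_pos": [0.123,0.085,0],"rot": [0,0,0],"gripper": 0.4},{"delta_pos": [0.123,0.085,0],"rot": [0,0,0],"gripper": 0.4},{"delta_pos": [0.123,0.085,0],"rot": [0,0,0],"gripper": 0.4},{"delta_pos": [0.123,0.085,0],"rot": [0,0,0],"gripper": 0.4}])

```text
t: 12.25
eef_pos: [0.5229, -0.0058, 0.0455]
ee_rot: [0.956, 0.294, -0.0, -0.0]
wrist_force: [0.3, 0.7, 1.2]
gripper_width: 0.0344
grip_force: 0.0
```

```bash
python3 - <<'E'
from h import *
look('s5')
im=r.grab_frame("top");a=cv2.resize(im[110:235,225:345],None,fx=3.3,fy=3.3,interpolation=cv2.INTER_CUBIC)
sc=cv2.imread("pics/s5.png")[:,:,::-1];b=cv2.resize(sc[180:260,230:310],None,fx=5,fy=5,interpolation=cv2.INTER_CUBIC)
cv2.imwrite("pics/p5.png",np.hstack([a[:400],b])[:,:,::-1])
E
```

```text
pocket [281.75 212.39] 28 [0.5729 0.0468 0.0345]
pin 0.59 [269.5 216.4] [0.551  0.0169 0.036 ]
ell 0.71 [270.8 216.7] [16.1 18.2] [0.5565 0.0133 0.042 ] [271.8, 215.5, 13.5, 22.0]
[ 0.52288275 -0.00580434  0.04549838] [0.27172263 0.48466394 0.61783218]
```

View pics/p5.png

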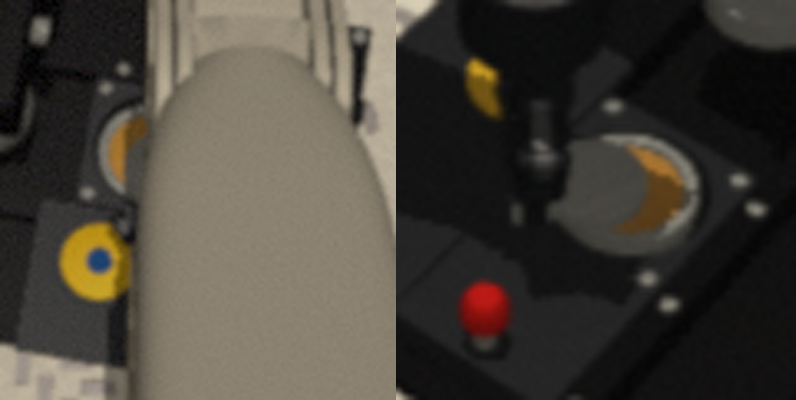

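The crescent of open pocket, around (655,190), lies evenly ahead of the shell, so the line is right. I'll use finer steps from here.

move_arm(plan=[{"delta_pos": [0.055,0.037,0],"rot": [0,0,0],"gripper": 0.4},{"delta_pos": [0.055,0.037,0],"rot": [0,0,0],"gripper": 0.4},{"delta_pos": [0.055,0.037,0],"rot": [0,0,0],"gripper": 0.4},{"delta_pos": [0.055,0.037,0],"rot": [0,0,0],"gripper": 0.4},{"delta_pos": [0.055,0.037,0],"rot": [0,0,0],"gripper": 0.4},{"delta_pos": [0,0,0],"rot": [0,0,0],"gripper": 0.4}])

```text
t: 13.05
eef_pos: [0.5312, -0.0003, 0.0455]
ee_rot: [0.956, 0.295, 0.0, 0.0]
wrist_force: [0.1, -1.2, -0.0]
gripper_width: 0.0342
grip_force: 0.0
```

move_arm(plan=[{"delta_pos": [0.04,0.027,0],"rot": [0,0,0],"gripper": 0.4},{"delta_pos": [0.04,0.027,0],"rot": [0,0,0],"gripper": 0.4},{"delta_pos": [0,0,0],"rot": [0,0,0],"gripper": 0.4}])

```text
t: 13.35
eef_pos: [0.5334, 0.0013, 0.0455]
ee_rot: [0.956, 0.294, 0.0, -0.0]
wrist_force: [0.1, -0.2, 0.1]
gripper_width: 0.0344
grip_force: 0.0
```

```bash
python3 - <<'E'
from h import *
look('s6')
a=r.grab_frame("top")[135:185,245:295]
sc=cv2.imread("pics/s6.png")[:,:,::-1];b=sc[190:240,250:300]
cv2.imwrite("pics/p6.png",np.hstack([cv2.resize(x,None,fx=8,fy=8,interpolation=cv2.INTER_CUBIC) for x in(a,b)])[:,:,::-1])
E
```

```text
pin 0.55 [271.9 217.6] [0.5585 0.0164 0.036 ]
ell 0.53 [275.2 216.6] [16.8 18. ] [0.5666 0.0194 0.042 ] [274.8, 215.0, 18.1, 19.6]
[0.53322576 0.00118878 0.04548003] [ 0.1933281  -0.00658603 -0.11816375]
```

View pics/p6.png

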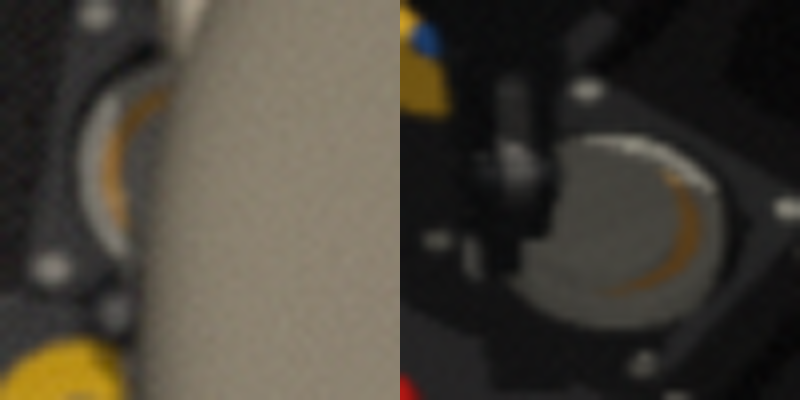

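The crescent is now thin: right half at (690,235), left half at (115,165), facing the push direction. I'll continue in about 1 mm steps.

move_arm(plan=[{"delta_pos": [0.028,0.019,0],"rot": [0,0,0],"gripper": 0.4},{"delta_pos": [0.028,0.019,0],"rot": [0,0,0],"gripper": 0.4},{"delta_pos": [0,0,0],"rot": [0,0,0],"gripper": 0.4}])

```text
t: 13.85
eef_pos: [0.5351, 0.0024, 0.0455]
ee_rot: [0.956, 0.294, 0.0, 0.0]
wrist_force: [-0.4, 0.3, 0.7]
gripper_width: 0.0339
grip_force: 0.0
```

move_arm(plan=[{"delta_pos": [0.028,0.019,0],"rot": [0,0,0],"gripper": 0.4},{"delta_pos": [0,0,0],"rot": [0,0,0],"gripper": 0.4}])

```text
t: 14.05
eef_pos: [0.5359, 0.003, 0.0455]
ee_rot: [0.956, 0.294, 0.0, 0.0]
wrist_force: [-0.6, 0.8, -0.6]
gripper_width: 0.0341
grip_force: 0.0
```

```bash
python3 - <<'E'
from h import *
look('s7')
a=r.grab_frame("top")[135:185,245:295]
sc=cv2.imread("pics/s7.png")[:,:,::-1];b=sc[190:240,250:300]
cv2.imwrite("pics/p7.png",np.hstack([cv2.resize(x,None,fx=8,fy=8,interpolation=cv2.INTER_CUBIC) for x in(a,b)])[:,:,::-1])
E
```

```text
pin 0.48 [273.6 217.7] [0.5626 0.0183 0.036 ]
pin 0.44 [278.7 227.4] [ 0.5894 -0.0043  0.036 ]
ell 0.81 [276.3 216.4] [16.  18.3] [0.5688 0.0213 0.042 ] [277.9, 216.0, 16.9, 20.8]
[0.53577362 0.00289283 0.04548436] [0.47718052 0.84663162 0.61026025]
```

move_arm(plan=[{"delta_pos": [0.028,0.019,0],"rot": [0,0,0],"gripper": 0.4},{"delta_pos": [0,0,0],"rot": [0,0,0],"gripper": 0.4}])

```text
t: 14.45
eef_pos: [0.5368, 0.0035, 0.0456]
ee_rot: [0.956, 0.294, 0.0, 0.0]
wrist_force: [0.6, -0.2, 0.2]
gripper_width: 0.0342
grip_force: 0.0
```

move_arm(plan=[{"delta_pos": [0.02,0.013,0],"rot": [0,0,0],"gripper": 0.4},{"delta_pos": [0,0,0],"rot": [0,0,0],"gripper": 0.4}])

```text
t: 14.65
eef_pos: [0.5373, 0.0039, 0.0455]
ee_rot: [0.956, 0.294, 0.0, 0.0]
wrist_force: [-0.5, -0.1, -0.1]
gripper_width: 0.0339
grip_force: 0.0
```

```bash
python3 - <<'E'
from h import *
look('s8')
a=r.grab_frame("top")[135:185,245:295]
sc=cv2.imread("pics/s8.png")[:,:,::-1];b=sc[190:240,250:300]
cv2.imwrite("pics/p8.png",np.hstack([cv2.resize(x,None,fx=8,fy=8,interpolation=cv2.INTER_CUBIC) for x in(a,b)])[:,:,::-1])
E
```

```text
pin 0.6 [275.1 215.3] [0.5623 0.0277 0.036 ]
ell 0.48 [276.8 217.1] [14.8 16.8] [0.5711 0.0198 0.042 ] [277.8, 215.9, 14.8, 17.1]
[0.53726043 0.00387218 0.04550367] [-0.15489071 -0.58094342 -0.13514213]
```

View pics/p8.png

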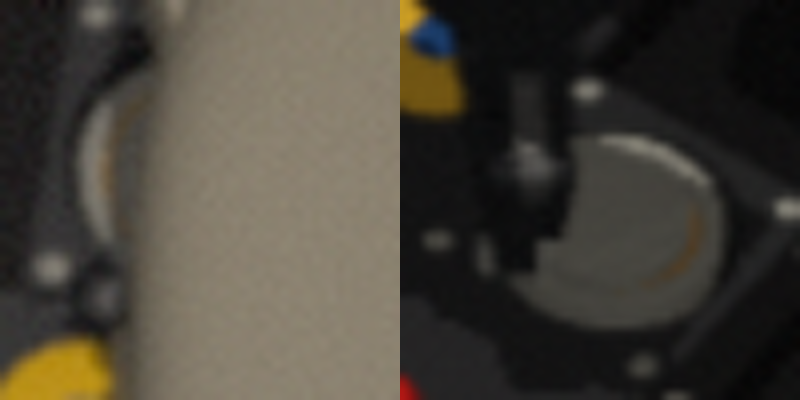

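The gap ahead is now about 2 mm: right half at (695,240), left half at (110,150). There's no reaction force yet, so I'll carry on in smaller steps.

move_arm(plan=[{"delta_pos": [0.02,0.013,0],"rot": [0,0,0],"gripper": 0.4},{"delta_pos": [0,0,0],"rot": [0,0,0],"gripper": 0.4}])

```text
t: 15.05
eef_pos: [0.538, 0.0043, 0.0455]
ee_rot: [0.956, 0.294, 0.0, 0.0]
wrist_force: [-0.7, 0.0, 1.3]
gripper_width: 0.0343
grip_force: 0.0
```

move_arm(plan=[{"delta_pos": [0.02,0.013,0],"rot": [0,0,0],"gripper": 0.4},{"delta_pos": [0,0,0],"rot": [0,0,0],"gripper": 0.4}])

```text
t: 15.25
eef_pos: [0.5385, 0.0047, 0.0455]
ee_rot: [0.956, 0.294, 0.0, -0.0]
wrist_force: [-0.8, 0.7, -0.2]
gripper_width: 0.0337
grip_force: 0.0
```

move_arm(plan=[{"delta_pos": [0.014,0.009,0],"rot": [0,0,0],"gripper": 0.4},{"delta_pos": [0,0,0],"rot": [0,0,0],"gripper": 0.4}])

```text
t: 15.45
eef_pos: [0.5389, 0.0049, 0.0455]
ee_rot: [0.956, 0.294, 0.0, 0.0]
wrist_force: [0.8, 0.2, -0.6]
gripper_width: 0.034
grip_force: 0.0
```

move_arm(plan=[{"delta_pos": [0.014,0.009,0],"rot": [0,0,0],"gripper": 0.4},{"delta_pos": [0,0,0],"rot": [0,0,0],"gripper": 0.4}])

```text
t: 15.65
eef_pos: [0.5393, 0.0052, 0.0455]
ee_rot: [0.956, 0.294, 0.0, 0.0]
wrist_force: [-1.2, -0.3, 0.5]
gripper_width: 0.0341
grip_force: 0.0
```

move_arm(plan=[{"delta_pos": [0.014,0.009,0],"rot": [0,0,0],"gripper": 0.4},{"delta_pos": [0,0,0],"rot": [0,0,0],"gripper": 0.4}])

```text
t: 15.85
eef_pos: [0.5397, 0.0055, 0.0455]
ee_rot: [0.956, 0.294, 0.0, -0.0]
wrist_force: [0.1, -0.8, -0.4]
gripper_width: 0.0343
grip_force: 0.0
```

```bash
python3 - <<'E'
from h import *
look('s9')
a=r.grab_frame("top")[135:185,245:295]
sc=cv2.imread("pics/s9.png")[:,:,::-1];b=sc[190:240,250:300]
cv2.imwrite("pics/p9.png",np.hstack([cv2.resize(x,None,fx=8,fy=8,interpolation=cv2.INTER_CUBIC) for x in(a,b)])[:,:,::-1])
E
```

```text
pin 0.54 [277.2 215.3] [0.5673 0.0305 0.036 ]
ell 0.8 [277.6 217.2] [15.6 18.9] [0.5731 0.0207 0.042 ] [277.5, 215.6, 14.2, 19.3]
[0.53968477 0.00544214 0.04550064] [-0.25033265 -0.7840728  -0.56057387]
```

View pics/p9.png

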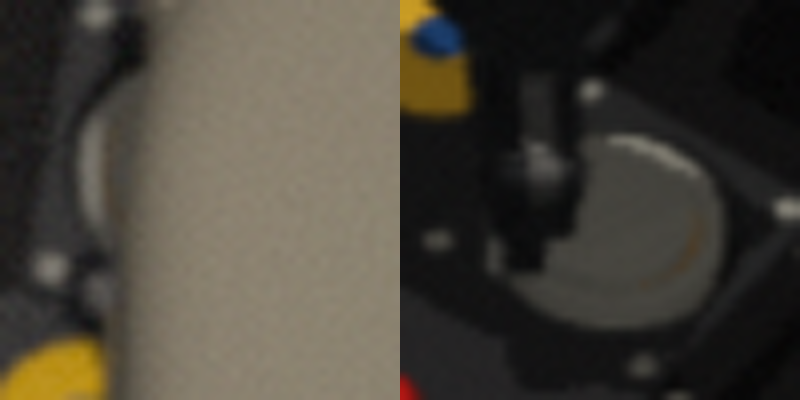

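The crescent is almost gone: right half at (690,245). There's still no reaction force, so I'll continue until a light resistance is felt.

move_arm(plan=[{"delta_pos": [0.014,0.009,0],"rot": [0,0,0],"gripper": 0.4},{"delta_pos": [0,0,0],"rot": [0,0,0],"gripper": 0.4}])

```text
t: 16.25
eef_pos: [0.5402, 0.0057, 0.0455]
ee_rot: [0.956, 0.294, 0.0, -0.0]
wrist_force: [-0.0, -0.8, -0.5]
gripper_width: 0.0343
grip_force: 0.0
```

move_arm(plan=[{"delta_pos": [0.014,0.009,0],"rot": [0,0,0],"gripper": 0.4},{"delta_pos": [0,0,0],"rot": [0,0,0],"gripper": 0.4}])

```text
t: 16.45
eef_pos: [0.5406, 0.006, 0.0455]
ee_rot: [0.956, 0.294, 0.0, -0.0]
wrist_force: [0.1, -0.1, -0.1]
gripper_width: 0.0342
grip_force: 0.0
```

move_arm(plan=[{"delta_pos": [0.01,0.007,0],"rot": [0,0,0],"gripper": 0.4},{"delta_pos": [0,0,0],"rot": [0,0,0],"gripper": 0.4}])

```text
t: 16.65
eef_pos: [0.5409, 0.0062, 0.0455]
ee_rot: [0.956, 0.294, 0.0, 0.0]
wrist_force: [-0.8, -0.0, -1.1]
gripper_width: 0.0343
grip_force: 0.0
```

move_arm(plan=[{"delta_pos": [0.012,0.008,0],"rot": [0,0,0],"gripper": 0.4},{"delta_pos": [0,0,0],"rot": [0,0,0],"gripper": 0.4}])

```text
t: 16.85
eef_pos: [0.5412, 0.0064, 0.0455]
ee_rot: [0.956, 0.294, 0.0, -0.0]
wrist_force: [-0.3, 0.4, -0.7]
gripper_width: 0.0341
grip_force: 0.0
```

move_arm(plan=[{"delta_pos": [0.012,0.008,0],"rot": [0,0,0],"gripper": 0.4},{"delta_pos": [0,0,0],"rot": [0,0,0],"gripper": 0.4}])

```text
t: 17.05
eef_pos: [0.5416, 0.0067, 0.0455]
ee_rot: [0.956, 0.294, 0.0, -0.0]
wrist_force: [0.5, -0.5, 0.2]
gripper_width: 0.0343
grip_force: 0.0
```

move_arm(plan=[{"delta_pos": [0.012,0.008,0],"rot": [0,0,0],"gripper": 0.4},{"delta_pos": [0,0,0],"rot": [0,0,0],"gripper": 0.4}])

```text
t: 17.25
eef_pos: [0.542, 0.0069, 0.0455]
ee_rot: [0.956, 0.294, 0.0, 0.0]
wrist_force: [0.2, 0.7, -0.1]
gripper_width: 0.0341
grip_force: 0.0
```

```bash
python3 - <<'E'
from h import *
look('s10')
for n in("s8","s9","s10"):
    a=cv2.imread(f"pics/{n}.png")[:,:,::-1].astype(float);w=a[205:232,268:295];print(n,((w[...,0]-w[...,2])>20).sum(),(w[...,0]-w[...,2]).clip(10).sum()-10*w.shape[0]*w.shape[1])
E
```

```text
pin 0.57 [277.7 217.7] [0.5722 0.0237 0.036 ]
ell 0.53 [278.6 217.3] [15.9 19.7] [0.5756 0.0216 0.042 ] [277.4, 216.7, 13.9, 21.0]
[0.54192785 0.00692365 0.04550107] [ 0.06628229 -0.63826227  0.42523859]
s8 17 458.0
s9 8 242.0
s10 3 99.0
```

move_arm(plan=[{"delta_pos": [0.012,0.008,0],"rot": [0,0,0],"gripper": 0.4},{"delta_pos": [0,0,0],"rot": [0,0,0],"gripper": 0.4}])

```text
t: 17.6
eef_pos: [0.5423, 0.0072, 0.0455]
ee_rot: [0.956, 0.294, -0.0, -0.0]
wrist_force: [-0.1, 0.3, -0.2]
gripper_width: 0.0341
grip_force: 0.1
```

move_arm(plan=[{"delta_pos": [0.012,0.008,0],"rot": [0,0,0],"gripper": 0.4},{"delta_pos": [0,0,0],"rot": [0,0,0],"gripper": 0.4}])

```text
t: 17.8
eef_pos: [0.5425, 0.0074, 0.0455]
ee_rot: [0.956, 0.294, -0.0, 0.0]
wrist_force: [-0.2, 0.3, -0.4]
gripper_width: 0.0343
grip_force: 0.2
```

move_arm(plan=[{"delta_pos": [0.012,0.008,0],"rot": [0,0,0],"gripper": 0.4},{"delta_pos": [0,0,0],"rot": [0,0,0],"gripper": 0.4}])

```text
t: 18.0
eef_pos: [0.5428, 0.0075, 0.0454]
ee_rot: [0.956, 0.294, -0.0, 0.0]
wrist_force: [-0.5, -0.5, -0.1]
gripper_width: 0.0341
grip_force: 0.5
```

move_arm(plan=[{"delta_pos": [0.012,0.008,0],"rot": [0,0,0],"gripper": 0.4},{"delta_pos": [0,0,0],"rot": [0,0,0],"gripper": 0.4}])

```text
t: 18.2
eef_pos: [0.543, 0.0077, 0.0454]
ee_rot: [0.956, 0.294, -0.0, 0.0]
wrist_force: [-1.3, -1.0, 0.9]
gripper_width: 0.0343
grip_force: 0.8
```

move_arm(plan=[{"delta_pos": [0.012,0.008,0],"rot": [0,0,0],"gripper": 0.4},{"delta_pos": [0,0,0],"rot": [0,0,0],"gripper": 0.4}])

```text
t: 18.4
eef_pos: [0.5433, 0.0079, 0.0454]
ee_rot: [0.956, 0.294, -0.001, 0.0]
wrist_force: [-2.4, -1.0, 1.0]
gripper_width: 0.0344
grip_force: 1.2
```

```bash
python3 - <<'E'
from h import *
look('s11')
for i in range(4):
    r.grab_frame("top");s=r.sense();print(s["wrist_force"].round(1),s["grip_force"])
a=cv2.imread(f"pics/s11.png")[:,:,::-1].astype(float);w=a[205:232,268:295];print(((w[...,0]-w[...,2])>20).sum(),(w[...,0]-w[...,2]).clip(10).sum()-10*w.shape[0]*w.shape[1])
E
```

```text
pin 0.64 [279.5 215.5] [0.573  0.0329 0.036 ]
ell 0.67 [278.9 216.9] [15.6 18.8] [0.5758 0.0233 0.042 ] [279.9, 215.1, 16.9, 17.9]
ell 0.38 [339.1 145.6] [2.4 7.3] [0.6093 0.3668 0.042 ] [339.2, 147.1, 8.4, 4.9]
[0.5433109  0.00796858 0.04535754] [-2.87235506 -2.22814222  0.38054025]
[-3.6 -1.8  1.9] 1.2680762261152267
[-2.6 -1.8  1.9] 1.3345448859035969
[-1.9 -2.3  0.7] 1.3518387079238892
[-3.4 -1.2  1.7] 1.3613516092300415
4 113.0
```

It's resting lightly against the leading wall at about 3.5 N, with the force straight back along the push line. I'll back off and go round to the knob's far side while turning the gripper.

move_arm(plan=[{"delta_pos": [-0.1,-0.07,0],"rot": [0,0,0],"gripper": 0.4},{"delta_pos": [-0.4,-0.27,0],"rot": [0,0,0],"gripper": 0.4},{"delta_pos": [-0.4,-0.27,0],"rot": [0,0,0],"gripper": 0.4},{"delta_pos": [-0.4,-0.27,0.3],"rot": [0,0,0],"gripper": 0.4},{"delta_pos": [-0.3,-0.2,0.7],"rot": [0,0,0],"gripper": 0.4},{"delta_pos": [0,0,0.8],"rot": [0,0,0],"gripper": 0.17},{"delta_pos": [0,0,0.8],"rot": [0,0,0],"gripper": 0.17}])

```text
t: 19.45
eef_pos: [0.4961, -0.0242, 0.1246]
ee_rot: [0.956, 0.294, 0.001, -0.0]
wrist_force: [0.6, 0.1, -0.8]
gripper_width: 0.0146
grip_force: 0.0
```

move_arm(plan=[{"delta_pos": [0,-0.55,0],"rot": [0,0,1],"gripper": 0.17},{"delta_pos": [0,-0.55,0],"rot": [0,0,1],"gripper": 0.17},{"delta_pos": [0,-0.55,0],"rot": [0,0,1],"gripper": 0.17},{"delta_pos": [0,-0.55,0],"rot": [0,0,1],"gripper": 0.17},{"delta_pos": [0,-0.55,0],"rot": [0,0,1],"gripper": 0.17},{"delta_pos": [0.35,-0.55,0],"rot": [0,0,1],"gripper": 0.17},{"delta_pos": [0.35,-0.55,0],"rot": [0,0,1],"gripper": 0.17},{"delta_pos": [0.35,-0.55,0],"rot": [0,0,1],"gripper": 0.17},{"delta_pos": [0.35,-0.5,0],"rot": [0,0,1],"gripper": 0.17},{"delta_pos": [0.35,0,0],"rot": [0,0,1],"gripper": 0.17}])

```text
t: 20.45
eef_pos: [0.5496, -0.1732, 0.1239]
ee_rot: [0.765, 0.644, 0.001, 0.001]
wrist_force: [0.1, -0.5, 0.2]
gripper_width: 0.0146
grip_force: 0.0
```

```bash
python3 - <<'E'
from h import *
look('s12')
t=r.grab_frame("top");cv2.imwrite("pics/t12.png",t[:,:,::-1])
c,s=blob(t,red,(300,140,340,185));print("knob",c,s,ray("top",c,.064) if s else 0)
sc=cv2.imread("pics/s12.png")[:,:,::-1]
c,s=blob(sc,red,(230,220,265,255));print("knob sc",c,s,ray("scene",c,.064) if s else 0)
a=t[130:190,245:305];b=sc[190:240,250:300]
cv2.imwrite("pics/p12.png",np.hstack([cv2.resize(a,(400,400),interpolation=cv2.INTER_CUBIC),cv2.resize(b,(400,400),interpolation=cv2.INTER_CUBIC)])[:,:,::-1])
print(r.sense())
E
```

```text
pocket [267.   221.75] 4 [ 0.5532 -0.0015  0.0345]
pin 0.81 [275.6 215.6] [0.564  0.0274 0.036 ]
pin 0.18 [315.2 130.9] [0.5146 0.4012 0.036 ]
ell 0.67 [276.2 216.2] [17.3 20.8] [0.5682 0.0218 0.042 ] [275.9, 216.6, 18.6, 21.3]
[ 0.5489867  -0.17137293  0.12350588] [0.28526987 1.48192667 0.01071536]
knob [320.44303797 160.48101266] 79 [ 0.5510337  -0.10170335  0.064     ]
knob sc None 0 0
{'t': 20.65, 'joint_pos': array([-3.02697240e-01,  4.58215067e-01,  9.03259773e-03,  1.12124781e+00,
        4.28251884e-04,  1.44264040e+00]), 'joint_vel': array([ 0.00373121, -0.01043694, -0.01684238,  0.00602446, -0.00392437,
       -0.00281313]), 'joint_torque': array([-1.32916351e-01, -4.55645764e+01,  2.39520460e+01, -1.18570891e-01,
        2.49081764e-03, -1.80512248e-02]), 'eef_pos': array([ 0.54832649, -0.17110653,  0.12346204]), 'ee_rot': array([7.66047082e-01, 6.42784403e-01, 2.79037653e-04, 3.85472607e-05]), 'wrist_force': array([-0.19701296, -0.39934934,  0.12708358]), 'wrist_torque': array([ 0.01651384, -0.00684115, -0.071603  ]), 'grip_force': 0.0, 'gripper_width': 0.01488435616676249}
```

View pics/p12.png

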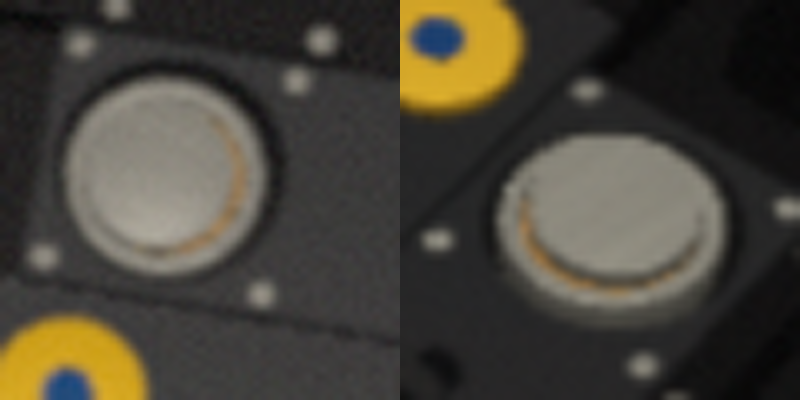

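The shell lies in the pocket with the die ring showing all round it, in the left half centred at (165,175). Only a thin orange gap is left on the trailing side, so it's in. Now I'll line up behind the knob and descend.

move_arm(plan=[{"delta_pos": [-0.26,0,-0.2],"rot": [0,0,0.27],"gripper": 0.17},{"delta_pos": [0,0,-0.6],"rot": [0,0,0],"gripper": 0.17},{"delta_pos": [0,0,-0.6],"rot": [0,0,0],"gripper": 0.17},{"delta_pos": [0,0,-0.6],"rot": [0,0,0],"gripper": 0.17},{"delta_pos": [0,0,0],"rot": [0,0,0],"gripper": 0.17},{"delta_pos": [0.025,0.165,0],"rot": [0,0,0],"gripper": 0.17},{"delta_pos": [0.025,0.165,0],"rot": [0,0,0],"gripper": 0.17},{"delta_pos": [0.025,0.165,0],"rot": [0,0,0],"gripper": 0.17},{"delta_pos": [0.025,0.165,0],"rot": [0,0,0],"gripper": 0.17}])

```text
t: 21.55
eef_pos: [0.5441, -0.151, 0.0644]
ee_rot: [0.759, 0.652, 0.001, 0.001]
wrist_force: [0.3, -0.3, -0.3]
gripper_width: 0.0146
grip_force: 0.0
```

move_arm(plan=[{"delta_pos": [0.025,0.165,0],"rot": [0,0,0],"gripper": 0.17},{"delta_pos": [0.025,0.165,0],"rot": [0,0,0],"gripper": 0.17},{"delta_pos": [0.025,0.165,0],"rot": [0,0,0],"gripper": 0.17},{"delta_pos": [0.02,0.13,0],"rot": [0,0,0],"gripper": 0.17},{"delta_pos": [0.015,0.1,0],"rot": [0,0,0],"gripper": 0.17},{"delta_pos": [0.015,0.1,0],"rot": [0,0,0],"gripper": 0.17},{"delta_pos": [0.015,0.1,0],"rot": [0,0,0],"gripper": 0.17},{"delta_pos": [0.015,0.1,0],"rot": [0,0,0],"gripper": 0.17}])

```text
t: 22.35
eef_pos: [0.5479, -0.1218, 0.0635]
ee_rot: [0.759, 0.651, -0.001, 0.001]
wrist_force: [-0.2, -4.9, 0.7]
gripper_width: 0.0145
grip_force: 2.0
```

```bash
python3 - <<'E'
from h import *
t=r.grab_frame("top");c,s=blob(t,red,(290,140,340,185));print(c,s,ray("top",c,.064) if s else 0)
sc=r.grab_frame("scene");c,s=blob(sc,red,(230,215,275,255));print(c,s,ray("scene",c,.062) if s else 0)
s=r.sense();print(s["eef_pos"],s["wrist_force"])
E
```

```text
[320.06122449 160.36734694] 49 [ 0.5513076  -0.10075829  0.064     ]
None 0 0
[ 0.54798609 -0.12126499  0.06350295] [-0.30748062 -3.16159623 -0.60056094]
```

Contact. The plate moves at about 4–5 N, so I'll push on steadily.

move_arm(plan=[{"delta_pos": [0.021,0.135,0],"rot": [0,0,0],"gripper": 0.17},{"delta_pos": [0.021,0.135,0],"rot": [0,0,0],"gripper": 0.17},{"delta_pos": [0.021,0.135,0],"rot": [0,0,0],"gripper": 0.17},{"delta_pos": [0.021,0.135,0],"rot": [0,0,0],"gripper": 0.17},{"delta_pos": [0.021,0.135,0],"rot": [0,0,0],"gripper": 0.17},{"delta_pos": [0.021,0.135,0],"rot": [0,0,0],"gripper": 0.17},{"delta_pos": [0.021,0.135,0],"rot": [0,0,0],"gripper": 0.17},{"delta_pos": [0.021,0.135,0],"rot": [0,0,0],"gripper": 0.17},{"delta_pos": [0.021,0.135,0],"rot": [0,0,0],"gripper": 0.17},{"delta_pos": [0.021,0.135,0],"rot": [0,0,0],"gripper": 0.17}])

```text
t: 23.45
eef_pos: [0.5544, -0.0798, 0.0635]
ee_rot: [0.759, 0.652, -0.0, -0.0]
wrist_force: [0.1, -3.3, -0.9]
gripper_width: 0.0145
grip_force: 1.9
```

move_arm(plan=[{"delta_pos": [0.021,0.135,0],"rot": [0,0,0],"gripper": 0.17},{"delta_pos": [0.021,0.135,0],"rot": [0,0,0],"gripper": 0.17},{"delta_pos": [0.021,0.135,0],"rot": [0,0,0],"gripper": 0.17},{"delta_pos": [0.021,0.135,0],"rot": [0,0,0],"gripper": 0.17},{"delta_pos": [0.021,0.135,0],"rot": [0,0,0],"gripper": 0.17},{"delta_pos": [0.021,0.135,0],"rot": [0,0,0],"gripper": 0.17},{"delta_pos": [0.021,0.135,0],"rot": [0,0,0],"gripper": 0.17},{"delta_pos": [0.021,0.135,0],"rot": [0,0,0],"gripper": 0.17},{"delta_pos": [0.021,0.135,0],"rot": [0,0,0],"gripper": 0.17},{"delta_pos": [0.021,0.135,0],"rot": [0,0,0],"gripper": 0.17}])

```text
t: 24.45
eef_pos: [0.5607, -0.0394, 0.0635]
ee_rot: [0.759, 0.652, -0.0, -0.0]
wrist_force: [-0.2, -3.6, -0.4]
gripper_width: 0.0145
grip_force: 1.9
```

move_arm(plan=[{"delta_pos": [0.021,0.135,0],"rot": [0,0,0],"gripper": 0.17},{"delta_pos": [0.021,0.135,0],"rot": [0,0,0],"gripper": 0.17},{"delta_pos": [0.021,0.135,0],"rot": [0,0,0],"gripper": 0.17},{"delta_pos": [0.021,0.135,0],"rot": [0,0,0],"gripper": 0.17},{"delta_pos": [0.015,0.1,0],"rot": [0,0,0],"gripper": 0.17},{"delta_pos": [0.015,0.1,0],"rot": [0,0,0],"gripper": 0.17},{"delta_pos": [0,0,0],"rot": [0,0,0],"gripper": 0.17}])

```text
t: 25.15
eef_pos: [0.5641, -0.0166, 0.0635]
ee_rot: [0.758, 0.652, 0.0, -0.001]
wrist_force: [0.3, -1.4, -0.3]
gripper_width: 0.0147
grip_force: 0.9
```

```bash
python3 - <<'E'
from h import *
t=r.grab_frame("top");c,s=blob(t,red,(240,130,340,185));print(c,s,ray("top",c,.064) if s else 0)
s=r.sense();print(s["eef_pos"],s["wrist_force"])
E
```

```text
None 0 0
[ 0.56413123 -0.016625    0.0634933 ] [ 0.14007949 -2.64520264  0.21728553]
```

Into the last stretch now: 1.5 mm rows, checking force every few rows.

move_arm(plan=[{"delta_pos": [0.008,0.05,0],"rot": [0,0,0],"gripper": 0.17},{"delta_pos": [0.008,0.05,0],"rot": [0,0,0],"gripper": 0.17},{"delta_pos": [0.008,0.05,0],"rot": [0,0,0],"gripper": 0.17},{"delta_pos": [0.008,0.05,0],"rot": [0,0,0],"gripper": 0.17},{"delta_pos": [0.008,0.05,0],"rot": [0,0,0],"gripper": 0.17}])

```text
t: 25.7
eef_pos: [0.5652, -0.01, 0.0635]
ee_rot: [0.759, 0.651, -0.0, -0.0]
wrist_force: [-0.7, -4.1, -0.7]
gripper_width: 0.0146
grip_force: 1.8
```

move_arm(plan=[{"delta_pos": [0.005,0.033,0],"rot": [0,0,0],"gripper": 0.17},{"delta_pos": [0.005,0.033,0],"rot": [0,0,0],"gripper": 0.17}])

```text
t: 25.9
eef_pos: [0.5655, -0.008, 0.0635]
ee_rot: [0.759, 0.652, -0.0, -0.0]
wrist_force: [-1.4, -4.0, -0.6]
gripper_width: 0.0143
grip_force: 1.8
```

move_arm(plan=[{"delta_pos": [0.005,0.033,0],"rot": [0,0,0],"gripper": 0.17},{"delta_pos": [0.005,0.033,0],"rot": [0,0,0],"gripper": 0.17}])

```text
t: 26.1
eef_pos: [0.5658, -0.006, 0.0635]
ee_rot: [0.759, 0.652, -0.0, -0.0]
wrist_force: [-1.0, -3.8, -0.2]
gripper_width: 0.015
grip_force: 1.8
```

move_arm(plan=[{"delta_pos": [0.005,0.033,0],"rot": [0,0,0],"gripper": 0.17},{"delta_pos": [0.005,0.033,0],"rot": [0,0,0],"gripper": 0.17}])

```text
t: 26.3
eef_pos: [0.5662, -0.004, 0.0635]
ee_rot: [0.759, 0.652, -0.0, -0.0]
wrist_force: [-1.1, -4.7, -1.2]
gripper_width: 0.0148
grip_force: 1.8
```

move_arm(plan=[{"delta_pos": [0.005,0.033,0],"rot": [0,0,0],"gripper": 0.17},{"delta_pos": [0.003,0.02,0],"rot": [0,0,0],"gripper": 0.17}])

```text
t: 26.5
eef_pos: [0.5664, -0.0024, 0.0635]
ee_rot: [0.759, 0.652, 0.0, -0.0]
wrist_force: [-0.6, -4.3, 0.0]
gripper_width: 0.0145
grip_force: 1.8
```

move_arm(plan=[{"delta_pos": [0.003,0.02,0],"rot": [0,0,0],"gripper": 0.17},{"delta_pos": [0.003,0.02,0],"rot": [0,0,0],"gripper": 0.17}])

```text
t: 26.7
eef_pos: [0.5666, -0.0013, 0.0635]
ee_rot: [0.759, 0.652, -0.0, -0.0]
wrist_force: [-1.9, -4.9, -0.6]
gripper_width: 0.0146
grip_force: 1.8
```

move_arm(plan=[{"delta_pos": [0.004,0.027,0],"rot": [0,0,0],"gripper": 0.17},{"delta_pos": [0.004,0.027,0],"rot": [0,0,0],"gripper": 0.17}])

```text
t: 26.9
eef_pos: [0.5668, 0.0004, 0.0635]
ee_rot: [0.759, 0.652, -0.0, -0.0]
wrist_force: [-1.0, -4.8, 0.6]
gripper_width: 0.0143
grip_force: 1.8
```

move_arm(plan=[{"delta_pos": [0.004,0.027,0],"rot": [0,0,0],"gripper": 0.17},{"delta_pos": [0.004,0.027,0],"rot": [0,0,0],"gripper": 0.17}])

```text
t: 27.1
eef_pos: [0.5671, 0.002, 0.0635]
ee_rot: [0.759, 0.652, 0.0, 0.0]
wrist_force: [-1.2, -4.0, 0.4]
gripper_width: 0.0149
grip_force: 1.8
```

move_arm(plan=[{"delta_pos": [0.004,0.027,0],"rot": [0,0,0],"gripper": 0.17},{"delta_pos": [0.004,0.027,0],"rot": [0,0,0],"gripper": 0.17}])

```text
t: 27.3
eef_pos: [0.5672, 0.0023, 0.0635]
ee_rot: [0.759, 0.651, -0.001, 0.001]
wrist_force: [-1.5, -9.0, 0.4]
gripper_width: 0.0142
grip_force: 3.8
```

move_arm(plan=[{"delta_pos": [0.004,0.027,0],"rot": [0,0,0],"gripper": 0.17},{"delta_pos": [0.004,0.027,0],"rot": [0,0,0],"gripper": 0.17}])

```text
t: 27.5
eef_pos: [0.5672, 0.0024, 0.0635]
ee_rot: [0.759, 0.651, -0.002, 0.002]
wrist_force: [-2.6, -12.4, 1.1]
gripper_width: 0.0144
grip_force: 5.3
```

It's at the stop: 12 N and no further motion, about 125 mm of travel as expected. I'll hold briefly, then withdraw.

move_arm(plan=[{"delta_pos": [0,0,0],"rot": [0,0,0],"gripper": 0.17},{"delta_pos": [0,0,0],"rot": [0,0,0],"gripper": 0.17},{"delta_pos": [0,0,0],"rot": [0,0,0],"gripper": 0.17},{"delta_pos": [-0.03,-0.2,0],"rot": [0,0,0],"gripper": 0.17},{"delta_pos": [-0.08,-0.5,0],"rot": [0,0,0],"gripper": 0.17},{"delta_pos": [-0.12,-0.8,0.3],"rot": [0,0,0],"gripper": 0.17},{"delta_pos": [-0.14,-0.9,0.8],"rot": [0,0,0],"gripper": 0.17},{"delta_pos": [-0.14,-0.9,0.8],"rot": [0,0,0],"gripper": 0.17},{"delta_pos": [-0.14,-0.9,0.8],"rot": [0,0,0],"gripper": 0.17},{"delta_pos": [0,0,0],"rot": [0,0,0],"gripper": 0.17}])

```text
t: 28.5
eef_pos: [0.5503, -0.1242, 0.1487]
ee_rot: [0.76, 0.65, 0.003, 0.003]
wrist_force: [1.4, 0.1, 0.9]
gripper_width: 0.0149
grip_force: 0.0
```

```bash
python3 - <<'E'
from h import *
t=r.grab_frame("top");c,s=blob(t,red,(240,130,340,185));k=ray("top",c,.064);print("knob",c,s,k)
print("moved",np.hypot(*(k-ray("top",(320.67,160.45),.064))[:2]))
sc=r.grab_frame("scene");cv2.imwrite("pics/s13.png",sc[:,:,::-1])
for cam in("top","scene"):
    for l,z in(("seat",.036),("shell",.033),("badge",.036)):
        for d in r.pinpoint(l,cam):print(cam,l,round(d["conf"],2),ray(cam,d["xy"],z).round(4))
s=r.sense();print(s["t"],s["eef_pos"],s["wrist_force"])
E
```

```text
knob [270.27710843 151.85542169] 83 [0.57104696 0.02283102 0.064     ]
moved 0.12667554257449515
top seat 0.67 [0.5864 0.1502 0.036 ]
top shell 0.37 [0.5781 0.1443 0.033 ]
top badge 0.61 [0.4837 0.0604 0.036 ]
scene seat 0.83 [0.5946 0.1516 0.036 ]
scene shell 0.66 [ 0.5308 -0.2481  0.033 ]
scene shell 0.57 [ 0.6538 -0.2429  0.033 ]
scene shell 0.54 [0.594  0.1461 0.033 ]
scene badge 0.63 [0.4823 0.0501 0.036 ]
28.9 [ 0.54759592 -0.11974902  0.14344002] [ 0.51074257 -1.23230147 -0.17259858]
```

The knob has moved 127 mm to the stop. The shell is at the seat under the ram, the badge hasn't moved, and the arm is clear.

```bash
python3 -c "
from h import *
print(r.close_job())"
```

```text
the job is handed in; nothing more can be done
None
```

I nudged the shell into the die's pocket, pushed the slide plate in to its end stop (about 12 N at the stop), and handed the job in with the arm clear; the hand-in gave no pass or fail result.

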